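# Clear the tile chest and hold its lid open at 60 degrees

## Task

In this mosaic workshop a mixing cup has been left on the closed lid of the tile chest: keep the cup upright, set it down gently on the round cork mat, wholly on the mat, and let go of it. Then lift the lid of the chest and hold it open 60 degrees from closed, to within 5 degrees, so that a colleague can pick tiles; it falls shut if let go, so finish while still holding it steady with the gripper fingers. Leave the bowl, sprayer, bottle and spatula where they are.

Things in the scene. Friction and masses are not known exactly. Their poses are not given: they have to be found in the camera images.
- cup: White plastic mixing cup, empty, upright, open at the top: 95 mm tall, 52 mm across at the foot, 54 mm at the rim, wall 3 mm, about 0.12 kg. Starts standing on the chest's lid. Origin: centre of its underside; z runs up to the mouth.
- mat: Round cork mat, 130 mm across, 6 mm thick, fixed on the table to the left or right of the chest. Origin: centre of its underside.
- chest: Light wooden chest fixed to the table, 180 mm (its x) by 260 mm (its y) by 100 mm tall, filled with mosaic tiles. Origin: centre of its underside; its x points from the front (robot's side, with the lid's bar handle) to the hinge side, z up. It stands turned by up to 20 degrees.
- lid (a joint): Angle of the chest's plywood lid, rad: 0 closed, growing as the front edge rises, stop at 1.8; 60 degrees is 1.047. The lid is 185 mm by 266 mm, 12 mm thick, its top 112.5 mm above the table when closed, about 0.45 kg. It turns freely and falls shut from any angle below about 85 degrees.
- lid_hinge (a point): Point on the lid's hinge line, midway along it, 100.5 mm above the table, along the chest's far (its +x) top edge. The hinge line runs along the chest's y. Its axes turn with the lid and equal the chest's when closed.
- lid_bar (a point): Middle of the lid's handle: a straight round steel bar, 12 mm thick and 120 mm long, along the chest's y, held at both ends 55 mm out from the lid's front edge in the plane of the lid (gap of 49 mm between bar and lid). It lies 240 mm from the hinge line towards the lid's front and 6 mm to its upper side, so 106.5 mm above the table when closed; below it is free space down to the table. Round, so it can turn between finger pads as the lid rises.
- bowl: Grey plastic mixing bowl, 150 mm across, 60 mm tall, on the side of the chest opposite to the mat. Origin: centre of its underside. Leave alone.
- sprayer: Clear spray bottle with a white and grey trigger head, 68 mm across, 200 mm tall. Origin: centre of its underside. Leave alone.
- bottle: Clear water bottle, 66 mm across, 200 mm tall. Origin: centre of its underside. Leave alone.
- spatula: Spatula lying on the table nearer to the robot than the chest, handle along its own -x. Origin: on its underside, about mid-length. Leave alone.
Not all that is in view belongs to the job. What is meant by the cup is not orange, and is the smaller of those in its own colour. Leave any black or blue look-alike of the mat alone.

How it is judged:
On the way:
1. the cup stands upright on the cork mat, released (horizontal distance between cup and mat below 0.04 m and height (world z) of cup between 0.003 and 0.012 m and angle between cup's own z axis and vertical below 0.12 rad and linear speed of cup below 0.03 m/s and contact force between the fingers and cup below 0.05 N and value of joint lid below 0.1 rad), for 0.3 s.
At the end, for the whole second after the job is handed in: Fingers alone hold the lid still (over 0.3 N) at 60 degrees within 5.5 (0.95 to 1.145 rad); the cup stands upright, released and at rest on the mat, its centre within 40 mm of the mat's; bowl, sprayer, bottle and spatula are within 30 mm of where they began (value of joint lid between 0.95 and 1.145 rad and velocity of joint lid between -0.1 and 0.1 rad/s and contact force between the fingers and lid above 0.3 N and contact force between each of lid, the fingers and cup below 0.05 N and contact force between lid and bowl below 0.05 N and contact force between lid and sprayer below 0.05 N and contact force between lid and bottle below 0.05 N and contact force between lid and spatula below 0.05 N and horizontal distance between cup and mat below 0.04 m and height (world z) of cup between 0.003 and 0.012 m and angle between cup's own z axis and vertical below 0.12 rad and linear speed of cup below 0.03 m/s and distance of each of bowl, sprayer, bottle, spatula from where it was at the start of the episode below 0.03 m); the arm keeps its last pose, push and grip.
It fails at once if the cup is tipped by more than about 30 degrees (angle between cup's own z axis and vertical above 0.52 rad).
It fails at once if the cup is dropped onto the mat from over 30 mm (horizontal distance between cup and mat below 0.08 m and height (world z) of cup above 0.036 m and contact force between the fingers and cup below 0.001 N).
It fails at once if a bystander is pushed over 30 mm or knocked over (distance of any of bowl, sprayer, bottle, spatula from where it was at the start of the episode above 0.03 m or angle between any of bowl, sprayer, bottle's own z axis and vertical above 0.5 rad).
It also fails if it takes over 59 s, if anything falls off the work surface, if the arm or the gripper's body presses on something with over 40 N, if the wrist force passes 120 N, or if a joint passes its speed limit or range.

## Robot

A 7-joint arm with a two-finger parallel gripper is mounted at the origin on the work surface. World frame = base frame: x ahead of the robot, y to its left, z up, the work surface at z = 0. Lengths are in m, angles in rad, forces in N, time in s.
With the tool pointing down it reaches from about 0.4 to 0.85 m from the base axis. Payload 10.4 kg.
Tool frame: the origin (TCP) lies between the finger pads; the fingertips stand 22 mm ahead of it and the grasp point (between the pads) lies 3 mm ahead of it; z points along the fingers, y is the line along which they close (so a half turn about z gives the same grasp; the last joint's range is limited). The gripper opens to 85 mm and grips with 20 to 120 N. Pads are 22 mm wide; open, the fingers measure 114 mm over their backs; the gripper's body (76 mm by 85 mm) begins 54 mm behind the grasp point. The pads swing forward as they close: fully open they stand 13 mm farther back than shut.
Start: joints at [1.228, 0.332, -0.065, 1.46, 0.022, 1.35, -0.088], TCP at [0.197, -0.593, 0.253] pointing down, gripper open.
Joint ranges: [-2.6, 2.6], [-0.5, 2.12], [-1.47, 1.34], [0.16, 2.42], [-1.27, 4.41], [0.06, 2.06], [-2.6, 2.6]. Speed limits (rad/s): [2.22, 2.22, 2.79, 2.79, 3.14, 3.14, 3.14].

## Interface

Orientations are given as a unit quaternion [x, y, z, w].
In Python, from workcell import manip, camera, ticket, boxes_of, outline_of gives the robot as it stands.
- The arm moves only by the tool carry_out, never from a script. Its argument "deltas" is a list of rows, each a list of 5 numbers: the shift along the tool's x, y, z as a fraction of full scale, then the turn about the tool's z as a fraction of full scale, then the opening, from -1 (shut) to 1 (fully open), so that 0 is half open. In form: [[tx, ty, tz, spin, gripper], ...]. A call has 1 to 20 rows; each row is the pose to reach, as a shift and turn from the pose commanded when the call began, along the tool's axes at that moment; what a row does not reach only later rows make up. Full scale, the value 1, is 150 mm for a shift and 30 degrees for a turn. A row lasts 1/8 s, in which the tool goes at most 62.5 mm and 10.7 degrees, less where a joint would pass 70% of its speed; a pose out of reach is approached as far as the arm can. A call with a number of a shift or a turn outside -1 to 1 is refused whole. A call with a gripper value outside its range is refused whole. The fingers move at their own pace and stop on an object; "force" is the grip in N (left out, the last holds). Time passes only in rows, so rows that repeat a pose let the fingers close. It gives the time, the measured TCP pose, the force, the opening and the grip force at its end, in the units of the state.
- manip.get_obs(): the state, without advancing time (a new reading comes with each control period).
- camera(name): name is "scene" or "top" or "wrist"; returns a dict with "img" (480x640x3 uint8, red, green, blue), "depth" (480x640 float32, m along the optical axis (not along the pixel's ray), 0 where there is no reading), "vertical_fov" (degrees; the focal length in pixels is half the picture's height over the tangent of half this angle, whatever the lens; pixels are square), "cx", "cy" (the principal point, pixels), "R" (3x3) and "t" (3): a world point X has camera coordinates R X + t. Camera axes: x right, y down, z forward; pixel columns grow to the right and rows downward; lengths in m; the calibration is good to about 2 mm. A picture is of the moment at which its call begins.
- ticket.hand_in(): hands the job in; it is judged then, once.
Trained networks look in a picture, given as the dict that the camera call returned (one of the last four; its "shot" number tells which), for a name from the list of things; names that differ only in an ending like _2 or _b are one class to them, and where a whole thing is asked for, a point or a joint stands for the part that bears it (a point fixed in the world has none). Each returns a list of dicts, best first, with "conf" (0 to 1); they miss things now and then, are a little off and sometimes report something else, mostly with a low value. They report only what shows in the picture. A call takes as long as a camera call. They do not tell look-alikes from the thing itself.
- boxes_of(query, picture): "position" ([x, y, z] in m, in world coordinates, good to about 4 mm: the middle of the surface that is visible of it).
- outline_of(query, picture): "region" (480x640 bool, what is visible of it).
The state is a dict: "clock": time; "joint_pos": joint angles; "joint_velocities": joint speeds; "tau": joint torques, N m; "position": TCP position; "ee_rot": TCP orientation; "ft_force": force on the tool from outside, world axes, zero at the start; "torque": the same for the moment, N m; "grip_width": opening from 0.0 (shut) to 1.0 (fully open); "grasp_force": force on a finger pad.
Only numpy, scipy, OpenCV 4.12 (cv2) and the standard library are available. Lean on these libraries where they do the work, as an engineer would, in place of code of your own. Each camera call takes 0.05 s, during which the arm holds its last target. There are 200 camera calls.

## Working session

There is one attempt and no reset: what is moved stays moved. The work goes in short steps, Python scripts to look and compute and a tool call to move; the robot and the scene stay as the last step left them, time stands still between calls to the robot, and variables do not carry over. Pictures are saved under pics/ and viewed, at most 10 in all, crops included, and the job is handed in when it is done.

Besides the shell and the picture viewer there is one more tool, called as name(argument=value, ...) on one line, values as JSON. carry_out: Moves the arm, as the interface text tells. Its arguments: {"type":"object","properties":{"deltas":{"type":"array","items":{"type":"array","items":{"type":"number"}}},"force":{"type":"number"}},"required":["deltas"]}

```bash
mkdir -p pics; ls
cat > h.py <<'E'
import numpy as np, cv2
from workcell import manip, camera, ticket, boxes_of, outline_of
def f(p): return 240/np.tan(np.radians(p["vertical_fov"])/2)
def cloud(p):
    v,u=np.mgrid[:480,:640]; z=p["depth"]; F=f(p)
    c=np.stack([(u-p["cx"])*z/F,(v-p["cy"])*z/F,z],-1)
    return (c-p["t"])@p["R"]
def save(p,n): cv2.imwrite("pics/"+n,p["img"][:,:,::-1])
E
python3 - <<'E'
from h import *
np.set_printoptions(precision=3,suppress=True)
o=manip.get_obs(); print({k:np.round(v,3) for k,v in o.items()})
for n in ["scene","top"]:
    p=camera(n); save(p,n+"0.png")
    for q in ["cup","mat","chest","lid","lid_bar","bowl","sprayer","bottle","spatula"]:
        print(n,q,[(np.round(d["position"],3).tolist(),round(d["conf"],2)) for d in boxes_of(q,p)])
E
```

```text
pics
{'clock': np.float64(0.0), 'joint_pos': array([ 1.228,  0.333, -0.065,  1.461,  0.022,  1.35 , -0.088]), 'joint_velocities': array([ 0.001, -0.   , -0.001,  0.001, -0.   ,  0.001, -0.   ]), 'tau': array([  0.   , -62.544,   0.049, -39.159,   0.016,   0.01 ,   0.   ]), 'position': array([ 0.196, -0.593,  0.253]), 'ee_rot': array([ 0.987,  0.159, -0.   , -0.001]), 'ft_force': array([ 0.533, -0.671, -0.568]), 'torque': array([ 0.036, -0.021, -0.021]), 'grasp_force': np.float64(0.0), 'grip_width': np.float64(1.001)}
scene cup [([0.712, 0.199, 0.066], 0.8), ([0.632, 0.003, 0.176], 0.66), ([0.376, -0.073, 0.092], 0.59)]
scene mat [([0.459, -0.518, 0.001], 0.9), ([0.463, -0.335, 0.006], 0.84), ([0.277, -0.302, 0.006], 0.61)]
scene chest [([0.673, -0.041, 0.113], 0.59)]
scene lid [([0.648, -0.022, 0.112], 0.71)]
scene lid_bar [([0.645, -0.025, 0.11], 0.75)]
scene bowl [([0.495, 0.304, 0.041], 0.77)]
scene sprayer [([0.674, -0.348, 0.124], 0.91)]
scene bottle [([0.462, -0.334, 0.003], 0.73), ([0.671, 0.316, 0.111], 0.68)]
scene spatula [([0.312, 0.256, 0.005], 0.81)]
top cup [([0.363, -0.062, 0.027], 0.69), ([0.709, 0.211, 0.059], 0.69), ([0.626, 0.016, 0.163], 0.68)]
top mat [([0.455, -0.517, 0.008], 0.96), ([0.269, -0.303, 0.004], 0.8), ([0.457, -0.318, 0.006], 0.73)]
top chest [([0.607, -0.002, 0.109], 0.71), ([0.614, 0.003, 0.114], 0.23)]
top lid [([0.616, -0.004, 0.113], 0.7)]
top lid_bar [([0.614, -0.003, 0.115], 0.91)]
top bowl [([0.517, 0.288, 0.026], 0.77), ([0.617, -0.006, 0.113], 0.31)]
top sprayer [([0.638, -0.33, 0.138], 0.73)]
top bottle [([0.644, 0.317, 0.127], 0.91)]
top spatula [([0.323, 0.266, 0.006], 0.67)]
```

View pics/scene0.png

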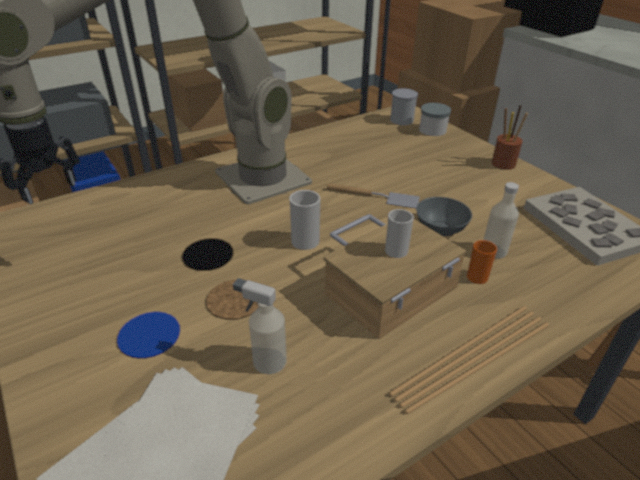

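View pics/top0.png

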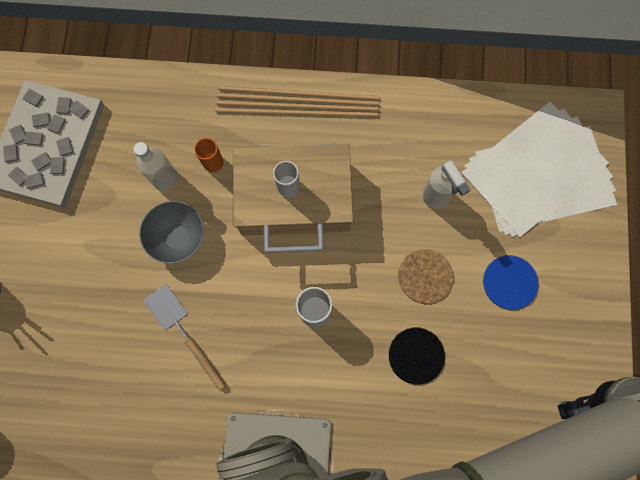

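The scene view shows the white cup on the lid (398,235), a bigger white cup in front of the chest (305,220), and the cork mat at (232,300) between the black and blue ones. In the top view they are at (287,178), (314,305) and (426,277), with the bar at (293,248).

Run:
```python
from h import *
np.set_printoptions(precision=4,suppress=True)
p=camera("top"); C=cloud(p); img=p["img"].astype(int)
def circ(P):
    A=np.c_[2*P[:,:2],np.ones(len(P))]; s=np.linalg.lstsq(A,(P[:,:2]**2).sum(1),rcond=None)[0]
    return s[:2],np.sqrt(s[2]+s[:2]@s[:2])
U=np.zeros((480,640),bool)
def win(u0,u1,v0,v1):
    m=U.copy(); m[v0:v1,u0:u1]=1; return m
# cups: rim
for w,z0 in ((win(265,310,155,205),.195),(win(290,340,280,335),.03)):
    P=C[w]; P=P[P[:,2]>z0]; zt=np.percentile(P[:,2],97); R=P[P[:,2]>zt-.006]
    print("cup ztop",zt,len(R),R[:,:2].min(0),R[:,:2].max(0),circ(R))
# mat
m=win(390,462,240,312)&(img[...,0]-img[...,2]>25)
P=C[m]; P=P[(P[:,2]>.003)&(P[:,2]<.012)]
print("mat z>3mm",len(P),P.mean(0),P[:,:2].min(0),P[:,:2].max(0))
hh=cv2.minEnclosingCircle(P[:,:2].astype(np.float32)); print(hh)
# lid
m=win(225,360,140,235); m&=(abs(C[...,2]-.1125)<.006)
P=C[m]; r=cv2.minAreaRect((P[:,:2]*1000).astype(np.float32)); print("lid",r,P[:,2].mean())
# bar
m=win(255,335,228,262)&(C[...,2]>.08)&(C[...,2]<.13)
P=C[m]; print("bar all",len(P),P.mean(0)); 
r=cv2.minAreaRect((P[:,:2]*1000).astype(np.float32)); print(r)
b=win(272,316,238,258)&(C[...,2]>.095)&(C[...,2]<.125); P=C[b]; P=P[P[:,0]<np.percentile(P[:,0],100)]
x,y=P[:,0],P[:,1]; k=np.polyfit(y,x,1); print("barline",k,len(P),x.min(),x.max(),y.min(),y.max(),P[:,2].mean())
```

```text
cup ztop 0.21339634366904375 65 [ 0.2009 -0.106 ] [0.6453 0.0393] (array([ 0.4176, -0.0467]), np.float64(0.2143102241745454))
cup ztop 0.1434564931188692 110 [ 0.2009 -0.106 ] [ 0.3918 -0.026 ] (array([ 0.2939, -0.0799]), np.float64(0.07917225297612816))
mat z>3mm 2583 [ 0.4562 -0.3186  0.0065] [ 0.3678 -0.4025] [ 0.5466 -0.2299]
((0.4583756923675537, -0.3192892372608185), 0.1176227331161499)
lid ((614.236083984375, 5.0843048095703125), (213.41842651367188, 267.43768310546875), 5.590083122253418) 0.11286608918852649
bar all 523 [ 0.489  -0.0076  0.1115]
((498.91778564453125, -7.308052062988281), (54.995845794677734, 131.45230102539062), 4.727696895599365)
barline [-0.1058  0.4773] 234 0.46874259901932747 0.48922928098583823 -0.05660287671126651 0.03854860720416607 0.11145081654113247
```

```bash
cat >> h.py <<'E'
from scipy.spatial.transform import Rotation as Rn
def move(xyz,yaw_y=None):
    "tool-frame shift (fractions) to xyz; spin so tool y lies along world heading yaw_y (deg, mod 180)"
    o=manip.get_obs(); R=Rn.from_quat(o["ee_rot"]).as_matrix()
    d=R.T@(np.array(xyz)-o["position"])/.15
    s=0
    if yaw_y is not None:
        cur=np.degrees(np.arctan2(R[1,1],R[0,1])); s=-((yaw_y-cur+90)%180-90)/30
    print("pos",o["position"].round(4),"clk",o["clock"],"shift",d.round(3),"spin",round(s,3),"q7",o["joint_pos"][6].round(2))
E
python3 - <<'E'
from h import *
np.set_printoptions(precision=4,suppress=True)
p=camera("top"); C=cloud(p)
for c,zt in (((.628,.01),.2075),((.365,-.065),.1435)):
    P=C[(np.hypot(C[...,0]-c[0],C[...,1]-c[1])<.07)&(p["depth"]>.1)&(abs(C[...,2]-zt)<.008)]
    (cx,cy),r=cv2.minEnclosingCircle(P[:,:2].astype(np.float32)); print(len(P),cx,cy,r,P[:,2].max(),np.percentile(P[:,:2],[2,98],axis=0))
move([.45,-.35,.33],None); o=manip.get_obs(); R=Rn.from_quat(o["ee_rot"]).as_matrix(); print(R)
E
```

```text
153 0.6199477910995483 0.013047348707914352 0.02774801477789879 0.21493972667156303 [[ 0.5938 -0.0128]
 [ 0.6456  0.0383]]
152 0.3548581898212433 -0.06389101594686508 0.0388818196952343 0.14510117170897957 [[ 0.3186 -0.1004]
 [ 0.3921 -0.0278]]
pos [ 0.1965 -0.5933  0.2533] clk 1.1 shift [ 2.114 -1.009 -0.511] spin 0 q7 -0.09
[[ 0.9493  0.3143  0.    ]
 [ 0.3143 -0.9493 -0.0001]
 [-0.      0.0001 -1.    ]]
```

carry_out(deltas=[[0.3,-0.15,-0.15,-0.3,1],[0.65,-0.32,-0.32,-0.6,1],[1,-0.5,-0.5,-0.9,1],[1,-0.5,-0.5,-1,1]], force=30)

```text
clock: 1.6
position: [0.32, -0.4718, 0.3312]
ee_rot: [0.91, 0.414, 0.001, 0.002]
ft_force: [-1.3, -1.6, -0.5]
grip_width: 1.0
grasp_force: 0.0
```

```bash
python3 -c "
from h import *
move([.45,-.30,.35],6)
move([.62,.013,.34],6)"
```

```text
pos [ 0.32   -0.4718  0.3312] clk 1.6 shift [ 1.433 -0.098 -0.125] spin -1.568 q7 0.15
pos [ 0.32   -0.4718  0.3312] clk 1.6 shift [ 3.751 -0.614 -0.06 ] spin -1.568 q7 0.15
```

carry_out(deltas=[[0.3,-0.05,-0.1,-0.3,1],[0.65,-0.1,-0.15,-0.65,1],[1,-0.15,-0.15,-1,1],[1,-0.15,-0.15,-1,1]])

```text
clock: 2.1
position: [0.401, -0.344, 0.3515]
ee_rot: [0.772, 0.635, 0.001, 0.001]
ft_force: [-1.2, -0.2, 0.2]
grip_width: 0.996
grasp_force: 0.0
```

```bash
python3 -c "
from h import *
move([.62,.013,.34],6)"
```

```text
pos [ 0.401  -0.344   0.3515] clk 2.1 shift [2.617 0.972 0.079] spin -0.571 q7 0.4
```

carry_out(deltas=[[0.35,0.12,0,-0.25,1],[0.7,0.25,0,-0.5,1],[1,0.37,0,-0.57,1],[1,0.37,0,-0.57,1]])

```text
clock: 2.6
position: [0.4845, -0.2092, 0.3509]
ee_rot: [0.671, 0.741, 0.001, -0.0]
ft_force: [-0.1, -1.3, 0.2]
grip_width: 1.003
grasp_force: 0.0
```

```bash
python3 -c "
from h import *
move([.62,.013,.34],6)"
```

```text
pos [ 0.4845 -0.2092  0.3509] clk 2.6 shift [1.384 1.046 0.075] spin -0.01 q7 0.38
```

carry_out(deltas=[[0.35,0.26,0,0,1],[0.7,0.5,0,0,1],[1,0.75,0,0,1],[1,0.8,0,0,1],[1,0.8,0,0,1]])

```text
clock: 3.22
position: [0.5883, -0.0534, 0.3502]
ee_rot: [0.674, 0.739, -0.001, -0.0]
ft_force: [0.1, -0.3, -0.6]
grip_width: 0.998
grasp_force: 0.0
```

Run:
```python
from h import *
p=camera("wrist"); save(p,"w1.png"); C=cloud(p)
print([(np.round(d["position"],3).tolist(),round(d["conf"],2)) for d in boxes_of("cup",p)])
P=C[(np.hypot(C[...,0]-.62,C[...,1]-.013)<.06)&(p["depth"]>.05)&(abs(C[...,2]-.2075)<.008)]
if len(P): print(len(P),cv2.minEnclosingCircle(P[:,:2].astype(np.float32)),P[:,2].mean())
P=C[(abs(C[...,0]-.478)<.03)&(abs(C[...,1])<.045)&(p["depth"]>.05)&(abs(C[...,2]-.11)<.01)]
if len(P): print("bar",len(P),np.polyfit(P[:,1],P[:,0],1),P.mean(0))
move([.62,.013,.34],6)
```

```text
[([0.626, 0.012, 0.155], 0.71), ([0.354, -0.062, 0.101], 0.66)]
1147 ((0.6201342344284058, 0.014469253830611706), 0.027020201086997986) 0.20693668747177502
bar 1173 [-0.10619504  0.47914931] [0.47896336 0.00175102 0.11147226]
pos [ 0.5878 -0.0541  0.3506] clk 3.325 shift [0.426 0.254 0.07 ] spin -0.026 q7 -0.01
```

View pics/w1.png

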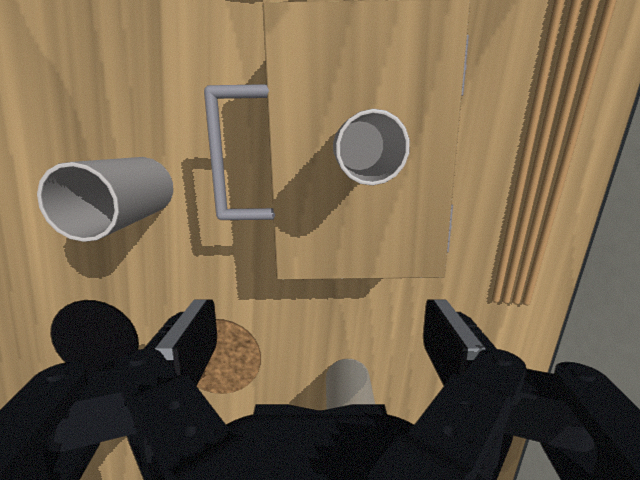

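The wrist view shows the small cup's rim at (373,147), the bar at (215,150), and the cork mat at (222,355). The cup fit is (0.620, 0.0145), r 27 mm, which matches the given size.

carry_out(deltas=[[0.25,0.14,0.07,0,1],[0.43,0.25,0.15,0,1],[0.43,0.25,0.2,0,1],[0.43,0.25,0.2,0,1],[0.43,0.25,0.2,0,1]])

```text
clock: 3.95
position: [0.6194, 0.0141, 0.3214]
ee_rot: [0.674, 0.739, -0.0, 0.001]
ft_force: [-0.3, -0.4, 0.2]
grip_width: 1.002
grasp_force: 0.0
```

```bash
python3 -c "
from h import *
move([.6201,.0145,.175],6)"
```

```text
pos [0.6194 0.0141 0.3214] clk 3.95 shift [0.003 0.004 0.976] spin -0.025 q7 -0.16
```

carry_out(deltas=[[0,0,0.3,0,1],[0,0,0.6,0,1],[0,0,0.85,0,1],[0,0,0.97,0,1],[0,0,0.97,0,1],[0,0,0.97,0,0.5],[0,0,0.97,0,0.3],[0,0,0.97,0,0],[0,0,0.97,0,-0.2],[0,0,0.97,0,-0.2],[0,0,0.97,0,-0.2]], force=25)

```text
clock: 5.32
position: [0.6203, 0.0162, 0.177]
ee_rot: [0.673, 0.74, 0.001, 0.001]
ft_force: [-1.9, -0.4, 6.6]
grip_width: 0.631
grasp_force: 25.6
```

carry_out(deltas=[[0,0,-0.1,0,-0.2],[0,0,-0.3,0,-0.2],[0,0,-0.5,0,-0.2],[0,0,-0.65,0,-0.2],[0,0,-0.65,0,-0.2]])

```text
clock: 5.95
position: [0.6203, 0.0165, 0.2753]
ee_rot: [0.673, 0.74, 0.001, 0.001]
ft_force: [0.6, 0.5, -1.9]
grip_width: 0.622
grasp_force: 26.8
```

Run:
```python
from h import *
move([.457,-.319,.30],6); o=manip.get_obs(); print(o["grip_width"],o["grasp_force"],o["ft_force"])
```

```text
pos [0.6203 0.0165 0.2753] clk 5.95 shift [-2.123 -1.295 -0.169] spin -0.019 q7 -0.17
0.6224017371719843 26.81029971688986 [ 0.60272034  0.51228486 -1.89520342]
```

carry_out(deltas=[[-0.1,-0.06,0,0,-0.2],[-0.3,-0.18,0,0,-0.2],[-0.55,-0.33,0,0,-0.2],[-0.8,-0.48,0,0,-0.2],[-0.95,-0.57,0,0,-0.2],[-1,-0.6,0,0,-0.2]])

```text
clock: 6.7
position: [0.5424, -0.1445, 0.2718]
ee_rot: [0.674, 0.738, -0.001, -0.001]
ft_force: [0.3, 0.2, -1.5]
grip_width: 0.629
grasp_force: 26.8
```

carry_out(deltas=[[-0.1,-0.06,0,0,-0.2],[-0.3,-0.18,0,0,-0.2],[-0.55,-0.33,0,0,-0.2],[-0.8,-0.48,0,0,-0.2],[-0.95,-0.57,0,0,-0.2],[-1,-0.6,0,0,-0.2],[-1,-0.6,0,0,-0.2]])

```text
clock: 7.58
position: [0.4689, -0.299, 0.2726]
ee_rot: [0.673, 0.74, 0.0, -0.0]
ft_force: [0.0, 0.8, -1.1]
grip_width: 0.627
grasp_force: 26.8
```

Run:
```python
from h import *
for n in ("wrist","top"):
    p=camera(n); save(p,n+"2.png"); print([(np.round(d["position"],3).tolist(),round(d["conf"],2)) for d in boxes_of("mat",p)])
move([.457,-.319,.07],None); o=manip.get_obs(); print(o["grip_width"],o["grasp_force"],o["ft_force"])
```

```text
[([0.27, -0.297, 0.004], 0.68), ([0.449, -0.302, 0.009], 0.62)]
[([0.455, -0.512, 0.005], 0.8), ([0.479, -0.266, 0.009], 0.64)]
pos [ 0.4694 -0.2982  0.2729] clk 7.775 shift [-0.131 -0.096  1.352] spin 0 q7 0.5
0.6302483193156226 26.840522289276123 [-0.02045197 -0.19273134 -0.61150583]
```

View pics/wrist2.png

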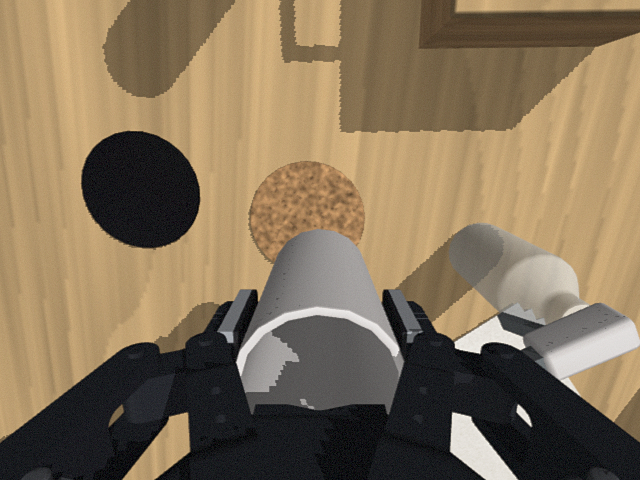

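The wrist view shows the cup hanging upright in the fingers at (320,330) and the cork mat below it at (307,215). The sprayer at (560,330) is well clear, so I'm going down.

carry_out(deltas=[[-0.06,-0.05,0.15,0,-0.2],[-0.13,-0.1,0.4,0,-0.2],[-0.13,-0.1,0.65,0,-0.2],[-0.13,-0.1,0.85,0,-0.2],[-0.13,-0.1,1,0,-0.2],[-0.13,-0.1,1,0,-0.2],[-0.13,-0.1,1,0,-0.2]])

```text
clock: 8.65
position: [0.4564, -0.3203, 0.1239]
ee_rot: [0.673, 0.74, 0.0, 0.001]
ft_force: [0.7, 0.1, -0.4]
grip_width: 0.63
grasp_force: 26.9
```

Run:
```python
from h import *
p=camera("wrist");C=cloud(p); img=p["img"].astype(int); save(p,"w3.png")
m=(p["depth"]>.05)&(abs(C[...,2]-.006)<.006)&(np.hypot(C[...,0]-.457,C[...,1]+.319)<.09)&(img[...,0]-img[...,2]>60)
print(m.sum(),C[m].min(0),C[m].max(0),C[m].mean(0))
move([.457,-.319,.0725],None); o=manip.get_obs(); print(o["grip_width"],o["grasp_force"],o["ft_force"])
```

```text
27802 [ 3.67129768e-01 -3.69071671e-01  6.48336096e-08] [ 0.54687303 -0.22905868  0.00887046] [ 0.45648733 -0.29050869  0.00397629]
pos [ 0.4564 -0.3205  0.1242] clk 8.7 shift [0.01  0.004 0.344] spin 0 q7 0.5
0.6286516710499545 26.926063522696495 [ 0.25330653 -0.82859614 -1.73831566]
```

carry_out(deltas=[[0,0,0.12,0,-0.2],[0,0,0.22,0,-0.2],[0,0,0.3,0,-0.2],[0,0,0.33,0,-0.2],[0,0,0.34,0,-0.2],[0,0,0.345,0,-0.2],[0,0,0.35,0,-0.2],[0,0,0.35,0,-0.2]])

```text
clock: 9.7
position: [0.4557, -0.3205, 0.0706]
ee_rot: [0.673, 0.74, -0.0, 0.0]
ft_force: [-0.5, 0.4, -1.5]
grip_width: 0.629
grasp_force: 26.9
```

carry_out(deltas=[[0,0,0.006,0,-0.2],[0,0,0.012,0,-0.2],[0,0,0.012,0,-0.2]])

```text
clock: 10.07
position: [0.4558, -0.3207, 0.0704]
ee_rot: [0.673, 0.74, -0.0, 0.001]
ft_force: [-8.2, 4.4, 18.6]
grip_width: 0.63
grasp_force: 28.1
```

carry_out(deltas=[[0,0,-0.007,0,-0.2],[0,0,-0.007,0,-0.2],[0,0,-0.007,0,0.3],[0,0,-0.007,0,0.5],[0,0,-0.007,0,0.7],[0,0,-0.007,0,1],[0,0,-0.007,0,1]])

```text
clock: 10.95
position: [0.4556, -0.3204, 0.0695]
ee_rot: [0.673, 0.74, 0.0, -0.0]
ft_force: [0.4, 0.3, -0.3]
grip_width: 1.003
grasp_force: 0.0
```

carry_out(deltas=[[0,0,-0.1,0,1],[0,0,-0.35,0,1],[0,0,-0.65,0,1],[0,0,-0.95,0,1],[0,0,-1,0,1],[0,0,-1,0,1]])

```text
clock: 11.7
position: [0.4556, -0.3204, 0.2203]
ee_rot: [0.673, 0.74, -0.0, 0.001]
ft_force: [0.5, -0.4, 0.3]
grip_width: 1.0
grasp_force: 0.0
```

Run:
```python
from h import *
p=camera("wrist"); save(p,"w4.png"); C=cloud(p)
P=C[(np.hypot(C[...,0]-.457,C[...,1]+.319)<.06)&(p["depth"]>.05)&(abs(C[...,2]-.101)<.006)]
print(len(P),cv2.minEnclosingCircle(P[:,:2].astype(np.float32)),P[:,2].mean(),P[:,2].max())
move([.45,0,.25],6)
```

```text
1188 ((0.4555698037147522, -0.32222262024879456), 0.027048539370298386) 0.1004653961557232 0.1038437219428061
pos [ 0.4552 -0.3202  0.2191] clk 11.75 shift [ 2.129  0.167 -0.205] spin -0.019 q7 0.54
```

View pics/w4.png

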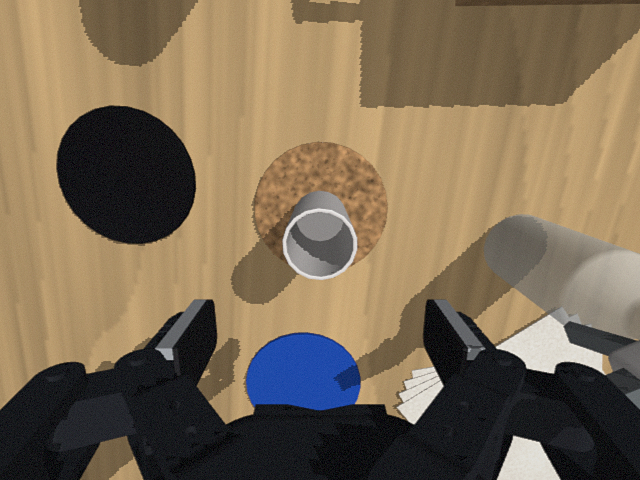

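The cup's rim at (320,243) stands inside the cork mat, released and upright. Its centre is about 3 mm from the mat's. Next is the bar; its fingers must be only partly open to fit the gap.

carry_out(deltas=[[0.1,0,-0.1,0,1],[0.4,0,-0.2,0,0.6],[0.75,0.05,-0.2,0,0.4],[1,0.1,-0.2,0,0.2],[1,0.1,-0.2,0,0.15]])

```text
clock: 12.38
position: [0.4566, -0.1656, 0.2501]
ee_rot: [0.671, 0.742, -0.0, 0.0]
ft_force: [0.2, -0.0, 0.5]
grip_width: 0.574
grasp_force: 0.0
```

carry_out(deltas=[[0.3,0.05,0,0,0.15],[0.6,0.1,0,0,0.15],[0.9,0.2,0,0,0.15],[0.9,0.2,0,0,0.15],[0.9,0.2,0,0,0.15]])

```text
clock: 13.0
position: [0.4731, -0.0332, 0.2494]
ee_rot: [0.673, 0.74, -0.0, -0.0]
ft_force: [0.4, -0.5, -0.1]
grip_width: 0.575
grasp_force: 0.0
```

Run:
```python
from h import *
p=camera("wrist"); save(p,"w5.png"); C=cloud(p); d=p["depth"]>.05
m=d&(abs(C[...,0]-.479)<.025)&(abs(C[...,1]+.008)<.1)&(abs(C[...,2]-.11)<.01); P=C[m]
k=np.polyfit(P[:,1],P[:,0],1); r=abs(P[:,0]-np.polyval(k,P[:,1])); P=P[r<.007]; k=np.polyfit(P[:,1],P[:,0],1)
print("bar",len(P),k,np.degrees(np.arctan(-k[0])),P[:,1].min(),P[:,1].max(),np.median(P,0))
yc=-.008; move([np.polyval(k,yc),yc,.1095],np.degrees(np.arctan(-k[0])))
print(manip.get_obs()["grip_width"])
```

```text
bar 2282 [-0.05560414  0.48031981] 3.182605398350426 -0.07290681654911474 0.058015795882643384 [ 0.48024995 -0.00874603  0.11220575]
pos [ 0.4731 -0.0337  0.2494] clk 13.05 shift [0.166 0.067 0.933] spin 0.071 q7 0.05
0.575701912870577
```

View pics/w5.png

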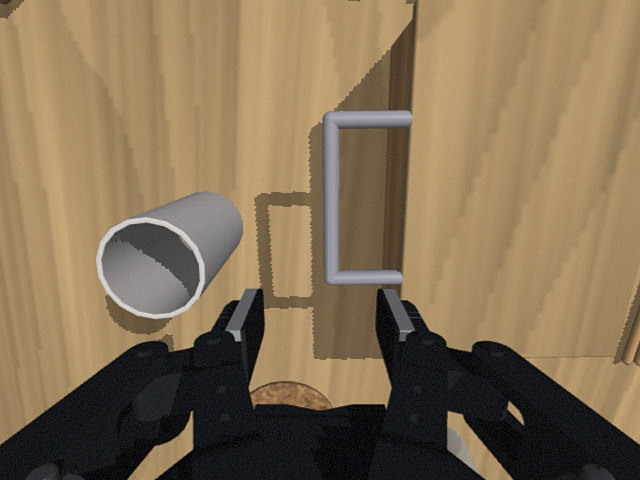

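The view shows the bar from (330,118) to (332,280), parallel to the pads. The lid edge is at x≈405 px and the big cup at (150,265) is clear of the left finger.

carry_out(deltas=[[0.08,0.03,0.1,0,0.15],[0.17,0.067,0.2,0,0.15],[0.17,0.067,0.4,0,0.15],[0.17,0.067,0.6,0,0.15],[0.17,0.067,0.8,0,0.15],[0.17,0.067,0.9,0,0.15],[0.17,0.067,0.93,0,0.15],[0.17,0.067,0.93,0,0.15]], force=50)

```text
clock: 14.05
position: [0.4814, -0.0064, 0.1106]
ee_rot: [0.673, 0.74, 0.0, 0.0]
ft_force: [0.4, 0.6, -0.5]
grip_width: 0.575
grasp_force: 0.0
```

carry_out(deltas=[[0,0,0,0,-0.3],[0,0,0,0,-0.6],[0,0,0,0,-1],[0,0,0,0,-1],[0,0,0,0,-1],[0,0,0,0,-1]])

```text
clock: 14.8
position: [0.479, -0.0064, 0.1103]
ee_rot: [0.673, 0.74, -0.002, -0.001]
ft_force: [-14.2, -1.3, 15.2]
grip_width: 0.12
grasp_force: 48.8
```

Run:
```python
from h import *
move([.48,-.008,.1095],6)
t=np.radians(np.arange(0,61,5)); x=.24-.24*np.cos(t)+.006*np.sin(t); z=.24*np.sin(t)+.006*np.cos(t)-.006
for i,a in enumerate(range(0,61,5)): print(a,(x[i]/.15).round(3),(-z[i]/.15).round(3))
```

```text
pos [ 0.479  -0.0064  0.1103] clk 14.8 shift [-0.011  0.005  0.005] spin -0.019 q7 -0.13
0 0.0 -0.0
5 0.01 -0.139
10 0.031 -0.277
15 0.065 -0.413
20 0.11 -0.545
25 0.167 -0.672
30 0.234 -0.795
35 0.312 -0.91
40 0.4 -1.019
45 0.497 -1.12
50 0.602 -1.211
55 0.715 -1.294
60 0.835 -1.366
```

carry_out(deltas=[[0,0.005,-0.07,0,-1],[0,0.01,-0.14,0,-1],[0,0.02,-0.21,0,-1],[0,0.03,-0.28,0,-1],[0,0.065,-0.41,0,-1],[0,0.11,-0.545,0,-1],[0,0.165,-0.67,0,-1],[0,0.2,-0.735,0,-1],[0,0.235,-0.795,0,-1],[0,0.235,-0.795,0,-1]])

```text
clock: 16.05
position: [0.5121, -0.0029, 0.229]
ee_rot: [0.673, 0.74, -0.004, -0.003]
ft_force: [-25.3, -1.9, 12.1]
grip_width: 0.117
grasp_force: 49.5
```

carry_out(deltas=[[0,-0.01,-0.015,0,-1],[0,0.01,-0.06,0,-1],[0,0.06,-0.12,0,-1],[0,0.14,-0.23,0,-1],[0,0.235,-0.33,0,-1],[0,0.34,-0.425,0,-1],[0,0.4,-0.465,0,-1],[0,0.455,-0.505,0,-1],[0,0.515,-0.54,0,-1],[0,0.575,-0.575,0,-1],[0,0.575,-0.575,0,-1],[0,0.575,-0.575,0,-1]])

```text
clock: 17.55
position: [0.6021, 0.0066, 0.3184]
ee_rot: [0.673, 0.74, 0.001, 0.0]
ft_force: [-9.6, 1.9, 14.6]
grip_width: 0.117
grasp_force: 51.1
```

Run:
```python
from h import *
o=manip.get_obs(); print({k:np.round(o[k],3) for k in("position","ee_rot","ft_force","torque","joint_pos","grasp_force")})
d=o["position"]-np.array([.479,-.0064,.1103]); print(np.hypot(d[0],d[1]),d[2])
from math import *
h=np.hypot(d[0],d[1]); print("angle by bar", degrees(atan2(d[2]+.006,.24-h)+atan2(.006,.24)*-1))
for n in ("scene","top","wrist"):
    p=camera(n); save(p,n+"6.png"); C=cloud(p)
    for r in outline_of("lid",p)[:1]:
        m=r["region"]&(p["depth"]>.05)&(C[...,2]>.115); P=C[m]
        if len(P)<50: continue
        for _ in range(6):
            c=np.median(P,0); U,S,V=np.linalg.svd(P-P.mean(0),full_matrices=False); nn=V[2]; e=abs((P-P.mean(0))@nn); P=P[e<max(.003,np.percentile(e,90))] if len(P)>200 else P
        print(n,r["conf"],len(P),"tilt",degrees(acos(abs(nn[2]))),P.mean(0),nn)
p=camera("top");C=cloud(p);m=(p["depth"]>.05)&(np.hypot(C[...,0]-.4556,C[...,1]+.322)<.05)&(abs(C[...,2]-.101)<.008);P=C[m];print("cup",len(P),P.mean(0) if len(P) else 0)
```

```text
{'position': array([0.602, 0.007, 0.318]), 'ee_rot': array([0.673, 0.74 , 0.001, 0.   ]), 'ft_force': array([-9.607,  1.851, 14.597]), 'torque': array([0.434, 2.314, 0.148]), 'joint_pos': array([ 0.491,  0.342, -0.749,  1.391,  0.231,  1.496, -0.151]), 'grasp_force': np.float64(51.107)}
0.12382419444052409 0.20812364454843724
angle by bar 60.08523456549194
scene 0.87 7990 tilt 59.50760896057293 [0.67695185 0.00206579 0.19670164] [0.85686571 0.09111594 0.50742393]
wrist 0.76 28382 tilt 59.16917751161816 [0.64802181 0.05150827 0.23538366] [0.85388141 0.0906934  0.51250487]
cup 134 [ 0.45593813 -0.32290069  0.10044076]
```

View pics/scene6.png

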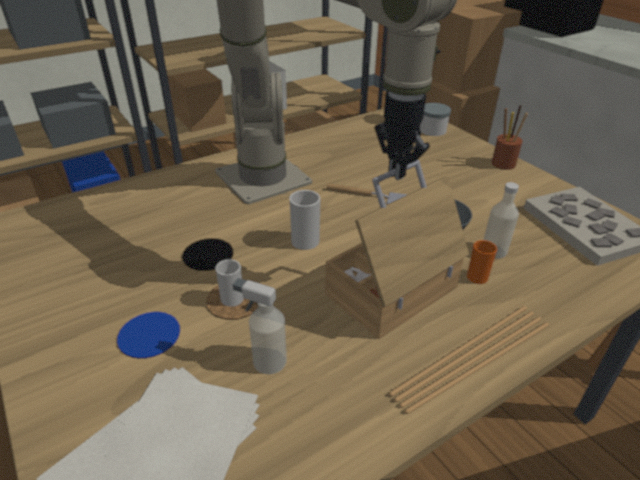

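The scene shows the lid held open at (410,225) at 59–60°, and the small cup upright on the cork mat at (230,285). The other things have not moved, so I'm handing in.

```bash
python3 -c "
from h import *
print(manip.get_obs()['clock'],ticket.hand_in())"
```

```text
the job is handed in; nothing more can be done
17.9 None
```

The cup stands upright and released on the cork mat, about 4 mm off its centre. The gripper holds the lid open at about 59–60°, and the job was handed in at 17.9 s; no verdict came back.

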